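# Put the scale's check weights away in order of size

### The job

The counting scale has been checked: put its four brass check weights back into their wooden block in order of size, each standing upright in its own pocket, from the largest weight in the widest pocket down to the smallest in the narrowest. Set them down without dropping any or knocking one over, and leave the tweezers, the yellow caps and the phone where they lie.

Things in the scene. Friction and masses are not known exactly. Their poses are not given: they have to be found in the camera images.
- weight_500: Largest of the four brass check weights (500 g): an upright cylinder 38 mm in diameter and 52 mm high carrying a narrower round knob 25 mm in diameter on a neck, 70 mm high overall. Origin: centre of its underside, z up its axis.
- weight_200: Second largest of the four brass check weights (200 g): an upright cylinder 28 mm in diameter and 38 mm high carrying a narrower round knob 19 mm in diameter on a neck, 52 mm high overall. Origin: centre of its underside, z up its axis.
- weight_100: Third of the four brass check weights (100 g): an upright cylinder 22 mm in diameter and 30 mm high carrying a narrower round knob 15 mm in diameter on a neck, 41 mm high overall. Origin: centre of its underside, z up its axis.
- weight_50: Smallest of the four brass check weights (50 g): an upright cylinder 18 mm in diameter and 23 mm high carrying a narrower round knob 12 mm in diameter on a neck, 32 mm high overall. Origin: centre of its underside, z up its axis.
- block: Flat light wooden block with four round, red-felted pockets in a row, fixed to the bench, at any heading: 84 mm (x) by 242 mm (y), 14 mm high. Origin: centre of its underside. The row runs along its y axis at x = 0; pocket centres and diameters: y = +79 mm, 60 mm wide; y = +13 mm, 48 mm wide; y = -43 mm, 40 mm wide; y = -92 mm, 34 mm wide. All pockets are 8 mm deep, floor at z = 6 mm.
- tweezers: Steel tweezers with blue grip pads lying flat on the bench, 120 mm long (x), about 12 mm wide, 9 mm high. Origin in the middle of its length and width, 1.5 mm above the bench. Bystander.
- cap_1: Small yellow plastic cap, a disc 22 mm in diameter, 7.5 mm high, lying on the bench. Origin: centre of underside. Bystander.
- cap_2: A second yellow cap like the first. Bystander.
- phone: Black phone lying flat, 75 mm (x) by 152 mm (y), 8 mm thick. Origin: centre of underside. Bystander.
Things that resemble listed ones, but are neither listed nor needed, are in the scene too. What is shaped like the weight_200 but red or white is not meant.

How it is judged:
By the outcome, as a careful person would: the job done as asked, in the order asked, and still so for the second after the job is handed in, with the robot touching nothing.
It also fails if it takes over 106 s, if anything falls off the work surface, if the arm or the gripper's body presses on something with over 40 N, if the wrist force passes 120 N, or if a joint passes its speed limit or range.

### The arm

A 6-joint arm with a two-finger parallel gripper is mounted at the origin on the work surface. World frame = base frame: x ahead of the robot, y to its left, z up, the work surface at z = 0. Lengths are in mm, angles in rad, forces in N, time in s.
With the tool pointing down it reaches from about 350 to 975 mm from the base axis. Payload 7.1 kg.
Tool frame: the origin (TCP) lies midway between the tips of the shut fingers; the grasp point (between the pads) lies 19 mm behind it (ctrl.grip_depth is the distance from the TCP to the grasp point, in mm); z points along the fingers, y is the line along which they close (so a half turn about z gives the same grasp; the last joint's range is limited). The gripper opens to 88 mm and grips with 3 to 60 N. Pads are 20 mm wide; open, the fingers measure 115 mm over their backs; the gripper's body (75 mm by 178 mm) begins 61 mm behind the grasp point.
Start: joints at [-0.019, 0.423, 1.63, -0, 1.089, -0.019], TCP at [624.984, 0.026, 222.675] pointing down, gripper open.
Joint ranges: [-3, 3], [-0.9, 2.11], [0.09, 2.58], [-1.31, 4.45], [0.11, 2.69], [-2.54, 2.54]. Speed limits (rad/s): [2.39, 2.39, 3.01, 3.14, 3.14, 3.14].

### API

Orientations are given as a rotation vector (axis times angle).
In Python, from workcell import ctrl, cams gives the robot as it stands.
- The arm moves only by the tool move_arm, never from a script. Its argument "steps" is a list of rows, each a list of 3 entries, a list of its own where there are three numbers: the shift along the tool's x, y, z in units of 25 mm (1.0 is 25 mm), then the turn about the tool's z in units of 5 degrees (1.0 is 5 degrees), then the closure, from 0 (fully open) to 1 (shut). A call has 1 to 20 rows; each row shifts and turns the commanded pose from where the row before left it, along the tool's axes as they then stand; what a row does not reach is not made up. A row lasts 1/12 s, in which the tool goes at most 41.7 mm and 7.16 degrees, less where a joint would pass 70% of its speed; a pose out of reach is approached as far as the arm can. A call is refused whole if a number of a shift passes 1 or a number of a turn 1, either way. A call with a gripper value outside its range is refused whole. The fingers move at their own pace and stop on an object; the grip force is fixed at half the most. Time passes only in rows, so rows that do not move let the fingers close. It gives the time, the measured TCP pose, the force, the opening and the grip force at its end, in the units of the state.
- ctrl.get_obs(): the state, without advancing time (a new reading comes with each control period).
- cams.get_image(name): name is "scene" or "side" or "wrist"; returns a dict with "image" (400x640x3 uint8, red, green, blue), "camera_matrix" (3x3 intrinsics, pixels), "xyz" and "rotation" of the camera in the world; the wrist camera has in their place "mount" (4x4, takes a point from camera to tool coordinates, whose origin is the TCP and whose axes are the flange's). Camera axes: x right, y down, z forward; pixel columns grow to the right and rows downward; lengths in mm; the calibration is good to about 2 mm. A picture is of the moment at which its call begins: read the wrist's pose just before it. There is no depth.
- ctrl.close_job(): hands the job in; it is judged then, once.
Trained networks look in the newest picture that a camera, given by its name, has taken for a name from the list of things; names that differ only in an ending like _2 or _b are one class to them, and where a whole thing is asked for, a point or a joint stands for the part that bears it (a point fixed in the world has none). Each returns a list of dicts, best first, with "p" (0 to 1); they miss things now and then, are a little off and sometimes report something else, mostly with a low value. They report only what shows in the picture. A call takes as long as a camera call. They do not tell look-alikes from the thing itself.
- cams.boxes_of(camera, thing): "rect" ([centre column, centre row, width, height] in pixels, round what is visible of it).
- cams.cut_out(camera, thing): "pixels" (400x640 bool, what is visible of it) and "rect" ([centre column, centre row, width, height] in pixels, round what is visible of it).
The state is a dict: "t": time; "qpos": joint angles; "qvel": joint speeds; "joint_torque": joint torques, N m; "ee_pos": TCP position; "orientation": TCP orientation; "ft_force": force on the tool from outside, world axes, zero at the start; "moment": the same for the moment, N m; "width": finger opening in mm; "grasp_force": force on a finger pad.
Only numpy, scipy, OpenCV 4.12 (cv2) and the standard library are available. Lean on these libraries where they do the work, as an engineer would, in place of code of your own. Each camera call takes 0.05 s, during which the arm holds its last target. There are 200 camera calls.

## Working session

There is one attempt and no reset: what is moved stays moved. The work goes in short steps, Python scripts to look and compute and a tool call to move; the robot and the scene stay as the last step left them, time stands still between calls to the robot, and variables do not carry over. Pictures are saved under pics/ and viewed, at most 14 in all, crops included, and the job is handed in when it is done.

Besides the shell and the picture viewer there is one more tool, called after "Request:" as name(argument=value, ...), one argument or row to a line, values as JSON. move_arm: Moves the arm, as the interface text tells. Its arguments: {"type":"object","properties":{"steps":{"type":"array"}},"required":["steps"]}

```bash
mkdir -p pics; cat > h.py <<'E'
import numpy as np, cv2, json
from workcell import ctrl, cams
from scipy.spatial.transform import Rotation as R
def shot(n, save=None):
    o=ctrl.get_obs(); d=cams.get_image(n)
    if n=='wrist':
        T=np.eye(4); T[:3,:3]=R.from_rotvec(o['orientation']).as_matrix(); T[:3,3]=o['ee_pos']
        M=T@np.array(d['mount']); d['xyz']=M[:3,3]; d['rotation']=M[:3,:3]
    d['xyz']=np.array(d['xyz']); d['rotation']=np.array(d['rotation']); d['K']=np.array(d['camera_matrix'])
    if save: cv2.imwrite(f'pics/{save}.png', d['image'][:,:,::-1])
    return d
def ray(d,uv):
    r=d['rotation']@np.linalg.inv(d['K'])@np.array([uv[0],uv[1],1.]); return d['xyz'], r/np.linalg.norm(r)
def onz(d,uv,z):
    c,r=ray(d,uv); return c+r*(z-c[2])/r[2]
def proj(d,p):
    q=d['K']@(d['rotation'].T@(np.array(p)-d['xyz'])); return q[:2]/q[2]
def tri(obs):
    A=np.zeros((3,3));b=np.zeros(3);L=[]
    for d,uv in obs:
        c,r=ray(d,uv);P=np.eye(3)-np.outer(r,r);A+=P;b+=P@c;L.append((P,c))
    x=np.linalg.solve(A,b); return x,[np.linalg.norm(P@(x-c)) for P,c in L]
E
python3 - <<'E'
from h import *
np.set_printoptions(precision=2,suppress=True)
print(ctrl.get_obs())
for n in ['scene','side','wrist']:
    d=shot(n,n+'0'); print(n,d['xyz'],d['rotation'].tolist(),d['K'].tolist())
    if n=='wrist': print(d['mount'])
    for t in ['weight_500','weight_200','weight_100','weight_50','block','tweezers','cap_1','phone']:
        print(t,[(round(b['p'],2),np.round(b['rect']).astype(int).tolist()) for b in cams.boxes_of(n,t)])
E
```

```text
{'t': 0.0, 'qpos': array([-0.02,  0.42,  1.63, -0.  ,  1.09, -0.02]), 'qvel': array([-0.,  0.,  0., -0.,  0., -0.]), 'joint_torque': array([  0.  , -54.46, -27.37,   0.06,   0.02,  -0.  ]), 'ee_pos': array([624.44,   0.02, 221.9 ]), 'orientation': array([-2.22, -2.22,  0.  ]), 'ft_force': array([ 0.46, -0.19,  0.02]), 'moment': array([ 0.04, -0.04,  0.02]), 'grasp_force': 0.0, 'width': 87.53229558822547}
scene [1216.62  206.27  459.66] [-1.3141348700052249, -1.9615053040110582, 1.0487242717471852] [[405.6341516649032, 0.0, 316.01163887308513], [0.0, 405.6341516649032, 193.76061128503287], [0.0, 0.0, 1.0]]
weight_500 [(0.85, [347, 167, 15, 23]), (0.81, [305, 167, 13, 28]), (0.73, [233, 142, 18, 33]), (0.71, [296, 150, 12, 22]), (0.68, [191, 179, 17, 22]), (0.58, [296, 201, 8, 14])]
weight_200 [(0.85, [347, 167, 15, 23]), (0.81, [305, 167, 13, 28]), (0.73, [233, 142, 18, 33]), (0.71, [296, 150, 12, 22]), (0.68, [191, 179, 17, 22]), (0.58, [296, 201, 8, 14])]
weight_100 [(0.85, [347, 167, 15, 23]), (0.81, [305, 167, 13, 28]), (0.73, [233, 142, 18, 33]), (0.71, [296, 150, 12, 22]), (0.68
[... 2072 characters left out ...]
[174, 280, 19, 20]), (0.75, [321, 226, 13, 20]), (0.7, [183, 184, 38, 34]), (0.69, [220, 365, 40, 36]), (0.55, [210, 243, 17, 23])]
weight_200 [(0.78, [174, 280, 19, 20]), (0.75, [321, 226, 13, 20]), (0.7, [183, 184, 38, 34]), (0.69, [220, 365, 40, 36]), (0.55, [210, 243, 17, 23])]
weight_100 [(0.78, [174, 280, 19, 20]), (0.75, [321, 226, 13, 20]), (0.7, [183, 184, 38, 34]), (0.69, [220, 365, 40, 36]), (0.55, [210, 243, 17, 23])]
weight_50 [(0.78, [174, 280, 19, 20]), (0.75, [321, 226, 13, 20]), (0.7, [183, 184, 38, 34]), (0.69, [220, 365, 40, 36]), (0.55, [210, 243, 17, 23])]
block [(0.73, [246, 52, 187, 104])]
tweezers []
cap_1 [(0.64, [265, 354, 16, 17])]
phone [(0.8, [446, 256, 73, 84])]
```

View images.

```bash
sed -i "s/    d\['xyz'\]=np.array(d\['xyz'\]); d\['rotation'\]=np.array(d\['rotation'\]);/    d['xyz']=np.array(d['xyz']); r=np.array(d['rotation']); d['rotation']=r if r.ndim==2 else R.from_rotvec(r).as_matrix();/" h.py
python3 - <<'E'
import cv2
a=cv2.imread('pics/scene0.png');b=cv2.imread('pics/side0.png')
cv2.imwrite('pics/scene_c.png',cv2.resize(a[110:310,160:500],None,fx=2.35,fy=2.35,interpolation=3))
cv2.imwrite('pics/side_c.png',cv2.resize(b[120:370,190:490],None,fx=2.4,fy=2.4,interpolation=3))
E
```

```text
(no output)
```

View pics/scene_c.png

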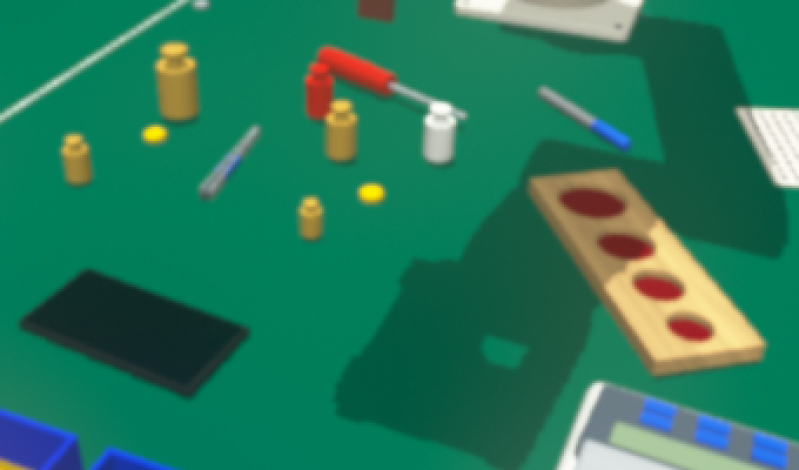

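View pics/side_c.png

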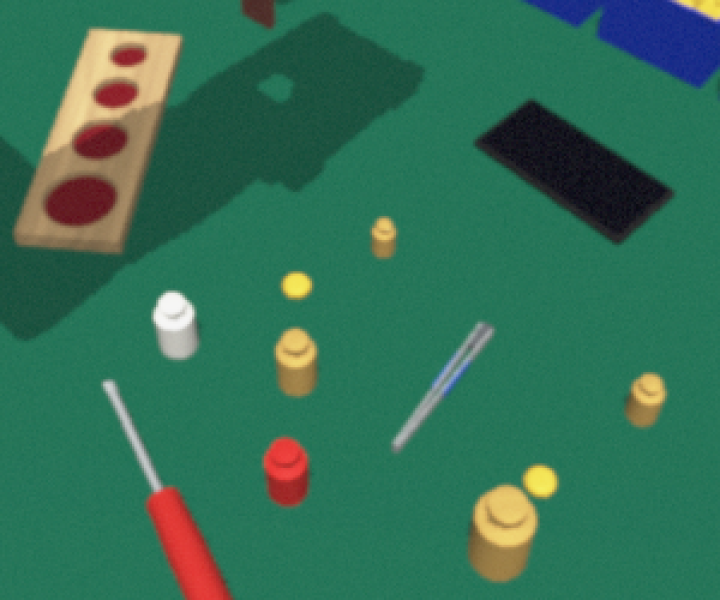

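View pics/wrist0.png

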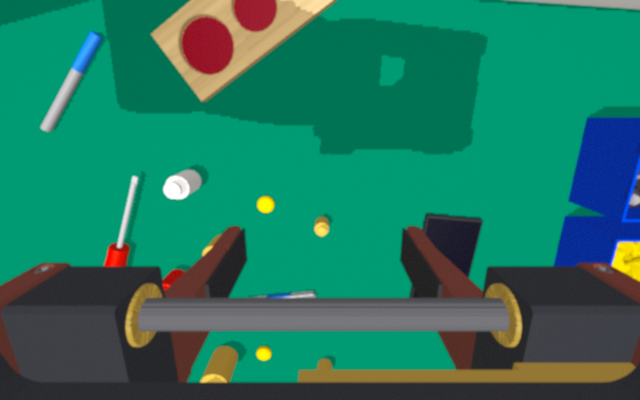

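The scene view shows w500 at about (235,145), w200 at (305,165), w100 at (192,178) and w50 at (293,203). In the side view they are at (399,342), (312,271), (460,288) and (350,219). The red and white look-alikes stand beside w200. The block's wide pocket is at scene (412,196). I'll now fit positions from both views.

```bash
cat >> h.py <<'E'
from scipy.optimize import least_squares
DIM={'weight_500':(38,52,25,70),'weight_200':(28,38,19,52),'weight_100':(22,30,15,41),'weight_50':(18,23,12,32)}
def hull(d,p,n):
    D,h,k,H=DIM[n];a=np.linspace(0,2*np.pi,32)
    pts=[proj(d,np.array(p)+[r/2*np.cos(t),r/2*np.sin(t),z]) for r,z in((D,0),(D,h),(k,H-6),(k,H)) for t in a]
    return np.array(pts)
def feat(d,p,n):
    h=hull(d,p,n);lo=h.min(0);hi=h.max(0);m=cv2.moments(cv2.convexHull(h.astype(np.float32)))
    return np.r_[(lo+hi)/2,m['m10']/m['m00'],m['m01']/m['m00']]
def mfeat(m):
    v,u=np.nonzero(m);return np.array([(u.min()+u.max())/2,(v.min()+v.max())/2,u.mean(),v.mean()])
E
cat > meas.py <<'E'
from h import *
np.set_printoptions(precision=1,suppress=True)
px={'scene':{'weight_500':(233,142),'weight_200':(305,167),'weight_100':(191,179),'weight_50':(296,201)},
'side':{'weight_500':(399,342),'weight_200':(312,271),'weight_100':(461,288),'weight_50':(350,219)}}
V={n:shot(n) for n in('scene','side')}; F={}
def near(c,t,xy):
    L=cams.cut_out(c,t); L=[b for b in L if np.hypot(*(np.array(b['rect'][:2])-xy))<9]
    return L[0] if L else None
for c in V:
    L=cams.cut_out(c,'weight_500')
    for n,xy in px[c].items():
        m=[b for b in L if np.hypot(*(np.array(b['rect'][:2])-xy))<9]
        if m: F[c,n]=mfeat(m[0]['pixels']); 
        else: print('miss',c,n)
for n in DIM:
    f=lambda p:np.concatenate([feat(V[c],p,n)-F[c,n] for c in V if (c,n) in F])
    r=least_squares(f,[600,0,0]); print(n,r.x,'res px',r.fun)
# pockets
P={}
for c in V:
    hsv=cv2.cvtColor(V[c]['image'],cv2.COLOR_RGB2HSV)
    b=cams.cut_out(c,'block')[0]['rect']
    m=(((hsv[...,0]<8)|(hsv[...,0]>168))&(hsv[...,1]>120)).astype(np.uint8)
    k=np.zeros_like(m);x,y,w,h=b;k[int(y-h/2):int(y+h/2)+1,int(x-w/2):int(x+w/2)+1]=1
    nn,_,st,ce=cv2.connectedComponentsWithStats(m*k)
    i=[j for j in range(1,nn) if st[j,4]>25]; i.sort(key=lambda j:-st[j,4]); P[c]=ce[i]; print(c,st[i,4],ce[i])
    # order by position along the row: largest first
Q=[]
for j in range(4):
    x,e=tri([(V[c],P[c][j]) for c in V]); Q.append(x); print('pocket',j,x,e,[onz(V[c],P[c][j],14)[:2] for c in V])
Q=np.array(Q); print('spacing',np.linalg.norm(np.diff(Q,axis=0),axis=1)); a=Q[0]-Q[3];print('y-axis heading deg',np.degrees(np.arctan2(a[1],a[0])))
for t in ('cap_1','tweezers','phone'):
    for c in V: print(t,c,[(round(b['p'],2),onz(V[c],b['rect'][:2],4)[:2]) for b in cams.boxes_of(c,t)])
for u,v in ((319-0,90),(440,133)):
    print('red/white', onz(V['scene'],(u/2.35+160,v/2.35+110),26)[:2])
E
python3 meas.py
```

```text
miss scene weight_50
weight_500 [ 477.4 -284.     1. ] res px [-0.1  0.  -0.1 -0.6 -0.2 -0.   0.1 -0.1]
weight_200 [ 489.8 -100.6   -0.8] res px [ 0.2 -0.  -0.  -0.2  0.   0.1  0.2 -0.1]
weight_100 [ 625.3 -299.4   -0.3] res px [ 0.4  0.  -0.1 -0.1  0.2 -0.   0.1  0. ]
weight_50 [671.  -31.1 -76.4] res px [ 0.1  0.  -0.2 -0.2]
scene [220 163 134 109] [[411.6 196. ]
 [425.8 214.5]
 [439.6 232.2]
 [453.2 249.9]]
side [462 241 136  76] [[223.1 203.4]
 [231.4 178.5]
 [237.9 159.1]
 [243.3 143.1]]
pocket 0 [496.9 140.1   9.5] [np.float64(0.46099777667889796), np.float64(0.46099777667901476)] [array([504.7, 140.5]), array([494.8, 137.1])]
pocket 1 [551.6 177.5   9.9] [np.float64(0.5444697605039043), np.float64(0.5444697605038844)] [array([558.3, 177.3]), array([549.4, 174.7])]
pocket 2 [597.9 209.   10.4] [np.float64(0.47753726386318207), np.float64(0.47753726386312284)] [array([603.2, 208.6]), array([595.7, 206.5])]
pocket 3 [638.6 236.9  10.6] [np.float64(0.5021747369090861), np.float64(0.50217473690903)] [array([643.5, 236.3]), array([636.4, 234.4])]
spacing [66.3 56.  49.4]
y-axis heading deg -145.65400957140395
cap_1 scene [(0.37, array([ 547.5, -264.6]))]
cap_1 side [(0.54, array([553.7, -42.7])), (0.31, array([498.7, -91.3]))]
tweezers scene [(0.48, array([ 554.7, -180.7]))]
tweezers side [(0.61, array([ 549.3, -185.1]))]
phone scene [(0.72, array([ 787.7, -132.8]))]
phone side [(0.82, array([ 787.3, -136.8]))]
red/white [ 426.4 -150.7]
red/white [461.9 -10.9]
```

Positions fit well: weight bases are at z≈0 within 1 mm, and the pocket spacings of 66/56/49 match the text. The w50 fit still needs a second view. First I'll turn the tool so it closes across the pocket row.

Request:
move_arm(
  steps=[
    [[0,0,0],1,0],
    [[0,0,0],1,0],
    [[0,0,0],1,0],
    [[0,0,0],1,0],
    [[0,0,0],1,0],
    [[0,0,0],1,0],
    [[0,0,0],1,0],
    [[0,0,0],1,0],
    [[0,0,0],1,0],
    [[0,0,0],1,0],
    [[0,0,0],1,0],
    [[0,0,0],0.1,0],
    [[0,0,0],0,0],
  ],
)

```text
t: 3.03
ee_pos: [625.0, 0.0, 222.7]
orientation: [-2.999, -0.934, 0.0]
ft_force: [-0.2, 0.4, -0.5]
width: 87.7
grasp_force: 0.0
```

```bash
cat >> h.py <<'E'
def go(target):
    o=ctrl.get_obs();Rm=R.from_rotvec(o['orientation']).as_matrix()
    s=Rm.T@(np.array(target)-o['ee_pos'])/25
    yh=np.degrees(np.arctan2(Rm[1,1],Rm[0,1]))
    print('t',round(o['t'],2),'tcp',o['ee_pos'].round(1),'tooly heading',yh.round(2),'z',Rm[:,2].round(3),'shift units',s.round(2),'w',round(o['width'],1),'F',o['ft_force'].round(1))
E
python3 - <<'E'
from h import *
np.set_printoptions(precision=1,suppress=True)
go([477,-284,120])
s=shot('side');c=shot('scene');w=shot('wrist','wrist1')
L=[b for b in cams.cut_out('side','weight_50') if np.hypot(b['rect'][0]-350,b['rect'][1]-219)<9]
F=mfeat(L[0]['pixels'])
r=least_squares(lambda p:feat(s,[p[0],p[1],0],'weight_50')-F,[650,-30]);print('w50 side z=0',r.x,r.fun,'in scene px',feat(c,[*r.x,0],'weight_50'),'wrist px',feat(w,[*r.x,0],'weight_50'))
print([(round(b['p'],2),b['rect']) for b in cams.cut_out('wrist','weight_50')])
for uv in ((354.6,307.5),(392.9,255.4)): print('tweezer end',onz(s,uv,5))
for n,p in dict(weight_500=[477.4,-284,0],weight_200=[490,-100.6,0],weight_100=[625.3,-299.4,0]).items(): print(n,'wrist',feat(w,p,n))
for i in cams.cut_out('scene','weight_50'): print('scene',i['p'],mfeat(i['pixels']))
E
```

```text
t 3.03 tcp [625.    0.  222.7] tooly heading -55.39 z [-0. -0. -1.] shift units [-11.3   6.    4.1] w 87.7 F [-0.2  0.4 -0.5]
w50 side z=0 [622.5 -70. ] [ 0. -0. -0.  0.] in scene px [292.5 202.3 292.5 202.6] wrist px [367.7 203.8 367.7 203.8]
[(0.93, [428.2, 358.1, 32.2, 27.0]), (0.88, [327.9, 287.3, 20.1, 19.2]), (0.82, [331.2, 350.0, 17.7, 39.7]), (0.72, [259.9, 283.1, 28.1, 36.1]), (0.51, [370.8, 208.2, 17.4, 19.4])]
tweezer end [ 489.9 -191.1    5. ]
tweezer end [ 613.9 -177.4    5. ]
weight_500 wrist [429.5 373.9 430.3 373.5]
weight_200 wrist [327.4 297.8 327.3 297.5]
weight_100 wrist [506.5 296.4 506.6 296.3]
scene 0.89 [235.5 144.  235.2 144.8]
scene 0.79 [347.5 166.  347.3 166.4]
scene 0.69 [296.5 148.  296.  148.1]
scene 0.6 [305.5 164.5 305.4 165.1]
scene 0.59 [292.  202.  292.1 202.3]
scene 0.5 [193.  177.5 192.8 177.9]
```

Request:
move_arm(
  steps=[
    [[-1,0.5,0.3],0,0],
    [[-1,0.5,0.3],0,0],
    [[-1,0.5,0.3],0,0],
    [[-1,0.5,0.3],0,0],
    [[-1,0.5,0.3],0,0],
    [[-1,0.5,0.3],0,0],
    [[-1,0.5,0.3],0,0],
    [[-1,0.5,0.4],0,0],
    [[-1,0.5,0.4],0,0],
    [[-1,0.5,0.4],0,0],
    [[-1,0.5,0.4],0,0],
    [[-0.3,0.5,0.4],0,0],
    [[0,0,0],0,0],
  ],
)

```text
t: 4.42
ee_pos: [475.9, -285.8, 118.8]
orientation: [-3.001, -0.928, 0.002]
ft_force: [0.5, 0.3, 0.1]
width: 88.0
grasp_force: 0.0
```

```bash
python3 - <<'E'
from h import *
np.set_printoptions(precision=1,suppress=True)
go([477.4,-284,12])
w=shot('wrist','wrist2')
print([(round(b['p'],2),mfeat(b['pixels'])) for b in cams.cut_out('wrist','weight_500')])
print(feat(w,[477.4,-284,0],'weight_500'))
E
```

```text
t 4.42 tcp [ 475.9 -285.8  118.8] tooly heading -55.64 z [-0.  0. -1.] shift units [ 0.1 -0.   4.3] w 88.0 F [0.5 0.3 0.1]
[(0.92, array([324.5, 199. , 324.6, 199.4])), (0.9, array([450.5,  51. , 449.9,  51.2])), (0.65, array([130.5,  49.5, 131.7,  49.3])), (0.64, array([25.5, 22.5, 23.3, 23.7])), (0.55, array([154.5, 161. , 154.9, 161. ]))]
[321.4 198.7 321.5 199.2]
```

View pics/wrist2.png

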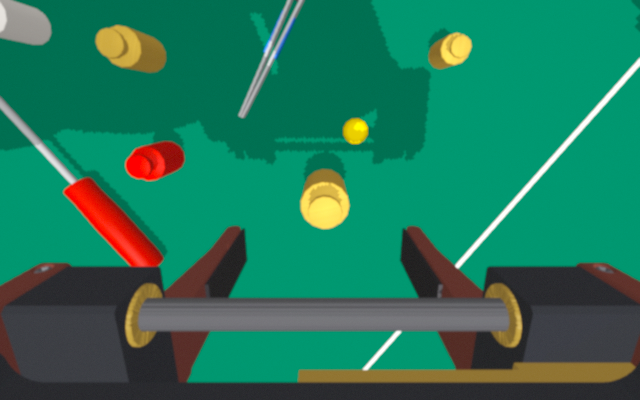

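The wrist view shows w500 at (325,199), about 3 px from the prediction, centred between the fingers with nothing in the way. Descending and closing.

Request:
move_arm(
  steps=[
    [[0.05,0.05,0.9],0,0],
    [[0,0,0.9],0,0],
    [[0,0,0.9],0,0],
    [[0,0,0.8],0,0],
    [[0,0,0.5],0,0],
    [[0,0,0.25],0,0],
    [[0,0,0],0.0,0],
    [[0,0,0],0,0.4],
    [[0,0,0],0,0.5],
    [[0,0,0],0,0.6],
    [[0,0,0],0,1],
    [[0,0,0],0,1],
    [[0,0,0],0,1],
    [[0,0,0],0,1],
    [[0,0,0],0,1],
    [[0,0,0],0,1],
    [[0,0,0],0,1],
  ],
)

```text
t: 5.93
ee_pos: [479.1, -284.2, 14.1]
orientation: [3.0, 0.931, 0.0]
ft_force: [-0.6, -0.6, 2.0]
width: 37.8
grasp_force: 30.0
```

Request:
move_arm(
  steps=[
    [[0,0,-0.4],0,1],
    [[0,0,-0.8],0,1],
    [[0,0,-1],0,1],
    [[0,0,-1],0,1],
    [[0,0,-0.8],0,1],
    [[0,0,0],0,1],
  ],
)

```text
t: 6.43
ee_pos: [480.6, -284.9, 117.7]
orientation: [2.996, 0.93, 0.006]
ft_force: [1.1, -0.2, -4.6]
width: 37.5
grasp_force: 30.0
```

```bash
python3 - <<'E'
from h import *
go([496.9,140.1,114])
E
```

```text
t 6.43 tcp [ 480.6 -284.9  117.7] tooly heading -55.5 z [ 0.005 -0.003 -1.   ] shift units [ 10.17 -13.64   0.1 ] w 37.5 F [ 1.1 -0.2 -4.6]
```

Request:
move_arm(
  steps=[
    [[0.3,-0.4,0],0,1],
    [[0.6,-0.8,0],0,1],
    [[0.6,-0.8,0],0,1],
    [[0.6,-0.8,0],0,1],
    [[0.6,-0.8,0],0,1],
    [[0.6,-0.8,0],0,1],
    [[0.6,-0.8,0],0,1],
    [[0.6,-0.8,0],0,1],
    [[0.6,-0.8,0],0,1],
    [[0.6,-0.8,0],0,1],
    [[0.6,-0.8,0],0,1],
    [[0.6,-0.8,0],0,1],
    [[0.6,-0.8,0],0,1],
    [[0.6,-0.8,0],0,1],
    [[0.6,-0.8,0],0,1],
    [[0.6,-0.8,0],0,1],
    [[0.6,-0.8,0],0,1],
    [[0.3,-0.4,0],0,1],
    [[0,0,0],0,1],
    [[0,0,0],0,1],
  ],
)

```text
t: 8.1
ee_pos: [495.0, 140.9, 112.7]
orientation: [2.999, 0.934, -0.004]
ft_force: [-1.0, 0.4, -5.1]
width: 37.3
grasp_force: 30.0
```

```bash
cat > pk.py <<'E'
from h import *
import sys
np.set_printoptions(precision=1,suppress=True)
PK=np.array([[496.9,140.1],[551.6,177.5],[597.9,209],[638.6,236.9]])
i=int(sys.argv[1]);go([*PK[i],float(sys.argv[2])])
w=shot('wrist',sys.argv[3])
hsv=cv2.cvtColor(w['image'],cv2.COLOR_RGB2HSV)
m=(((hsv[...,0]<8)|(hsv[...,0]>168))&(hsv[...,1]>120)).astype(np.uint8)
n,_,st,ce=cv2.connectedComponentsWithStats(m)
for j in range(1,n):
    if st[j,4]>200: print(st[j].tolist(),'at z14',onz(w,ce[j],14)[:2])
for p in PK: print('pred px',proj(w,[*p,14]))
E
python3 pk.py 0 22 wrist3
```

```text
t 8.1 tcp [495.  140.9 112.7] tooly heading -55.39 z [-0. -0. -1.] shift units [0.1 0.1 3.6] w 37.3 F [-1.   0.4 -5.1]
[303, 15, 50, 54, 2070] at z14 [598.2 207.2]
[300, 87, 56, 58, 2513] at z14 [553.3 176.4]
[294, 161, 66, 56, 2819] at z14 [503.  141.6]
[252, 227, 34, 70, 1202] at z14 [412.4 146.1]
[361, 228, 35, 69, 1180] at z14 [471.   60.4]
[0, 264, 99, 118, 6785] at z14 [222.1 290.5]
[549, 264, 91, 118, 6307] at z14 [ 536.4 -165.5]
[256, 333, 15, 35, 332] at z14 [329.9 101.1]
[376, 333, 15, 35, 338] at z14 [400.   -0.4]
pred px [324.4 195.1]
pred px [324.8 116.4]
pred px [325.3  40.5]
pred px [325.7 -35.2]
```

View pics/wrist3.png

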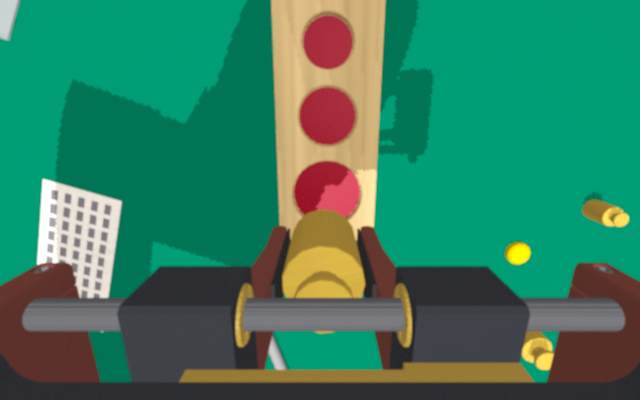

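The wrist view shows the held w500 upright above the wide pocket. Pockets 2 and 3 are at (328,116) and (328,41), within 2 mm of prediction. Lowering gently.

Request:
move_arm(
  steps=[
    [[0.05,0.05,0.6],0,1],
    [[0,0,0.8],0,1],
    [[0,0,0.8],0,1],
    [[0,0,0.6],0,1],
    [[0,0,0.4],0,1],
    [[0,0,0.3],0,1],
    [[0,0,0.1],0,1],
    [[0,0,0.05],0,1],
    [[0,0,0],0,1],
    [[0,0,0],0,1],
  ],
)

```text
t: 8.98
ee_pos: [498.7, 140.5, 23.3]
orientation: [3.0, 0.931, 0.002]
ft_force: [-0.9, 0.1, -4.4]
width: 37.3
grasp_force: 30.0
```

Request:
move_arm(
  steps=[
    [[0,0,0.04],0,1],
    [[0,0,0.04],0,1],
    [[0,0,0],0,1],
    [[0,0,0],0,1],
  ],
)

```text
t: 9.32
ee_pos: [498.2, 140.4, 20.9]
orientation: [3.0, 0.932, 0.0]
ft_force: [-0.4, -0.1, -4.5]
width: 37.2
grasp_force: 30.0
```

Request:
move_arm(
  steps=[
    [[0,0,0.04],0,1],
    [[0,0,0],0,1],
    [[0,0,0],0,1],
  ],
)

```text
t: 9.57
ee_pos: [498.4, 140.5, 20.1]
orientation: [-3.0, -0.932, -0.001]
ft_force: [-0.7, 0.0, 2.0]
width: 37.6
grasp_force: 30.0
```

Contact was felt: the force went from -4.5 to +2 N. Releasing and rising.

Request:
move_arm(
  steps=[
    [[0,0,0],0,0.5],
    [[0,0,0],0,0.4],
    [[0,0,0],0,0.2],
    [[0,0,0],0,0],
    [[0,0,0],0,0],
    [[0,0,0],0,0],
    [[0,0,0],0,0],
    [[0,0,-0.4],0,0],
    [[0,0,-0.8],0,0],
    [[0,0,-1],0,0],
    [[0,0,-1],0,0],
    [[0,0,-0.8],0,0],
    [[0,0,0],0,0],
  ],
)

```text
t: 10.65
ee_pos: [500.7, 141.1, 124.0]
orientation: [3.0, 0.932, 0.011]
ft_force: [1.3, 0.1, 0.4]
width: 87.8
grasp_force: 0.0
```

```bash
python3 - <<'E'
from h import *
np.set_printoptions(precision=1,suppress=True)
go([490,-100.6,120])
V={n:shot(n,n+'4') for n in('scene','side')}; 
for c in V: print(c,[mfeat(b['pixels']) for b in cams.cut_out(c,'weight_500') if b['p']>.4], 'pred',feat(V[c],[498,140,6],'weight_500'))
a,b=V['scene']['image'],V['side']['image']
cv2.imwrite('pics/both4.png',np.hstack([cv2.resize(a[130:290,350:510],(400,400)),cv2.resize(b[100:260,170:330],(400,400))])[:,:,::-1])
E
```

```text
t 10.65 tcp [500.7 141.1 124. ] tooly heading -55.5 z [ 0.  0. -1.] shift units [-5.8  7.7  0.1] w 87.8 F [1.3 0.1 0.4]
scene [array([292. , 202. , 292.2, 202.6]), array([413.5, 183.5, 413.9, 184.3]), array([296. , 148.5, 295.9, 148.5]), array([305.5, 165. , 305.1, 165.3]), array([192. , 177. , 192.5, 176.5]), array([346.5, 166.5, 346.8, 167.2])] pred [413.5 183.7 413.8 184.2]
side [array([309. , 316. , 308.8, 316.1]), array([457.5, 286.5, 458.2, 286.6]), array([263. , 255. , 262.7, 255.3]), array([220.5, 193.5, 220. , 194. ]), array([313. , 270.5, 312.4, 271.2])] pred [221.5 193.2 221.2 193.6]
```

View pics/both4.png

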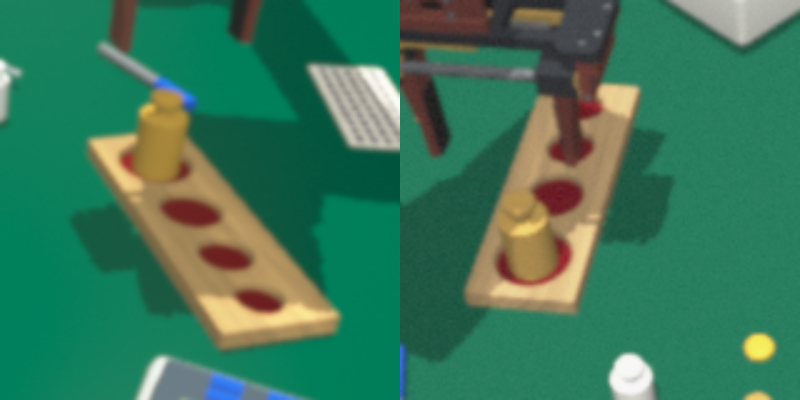

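w500 stands upright, centred in the wide pocket: left view (162,165), right view (533,265), both matching the predicted outline. Next is w200.

Request:
move_arm(
  steps=[
    [[-0.3,0.4,0],0,0],
    [[-0.6,0.8,0],0,0],
    [[-0.6,0.8,0],0,0],
    [[-0.6,0.8,0],0,0],
    [[-0.6,0.8,0],0,0],
    [[-0.6,0.8,0],0,0],
    [[-0.6,0.8,0],0,0],
    [[-0.6,0.8,0],0,0],
    [[-0.6,0.8,0],0,0],
    [[-0.6,0.8,0],0,0],
    [[-0.1,0.1,0],0,0],
    [[0,0,0],0,0.1],
    [[0,0,0],0,0.1],
  ],
)

```text
t: 11.93
ee_pos: [486.9, -100.4, 118.9]
orientation: [-3.0, -0.93, 0.002]
ft_force: [-0.3, -0.2, -0.5]
width: 79.6
grasp_force: 0.0
```

```bash
cat > ck.py <<'E'
from h import *
import sys
np.set_printoptions(precision=1,suppress=True)
n=sys.argv[1];p=[float(sys.argv[2]),float(sys.argv[3])]
go([*p,float(sys.argv[4])])
w=shot('wrist')
print([(round(b['p'],2),mfeat(b['pixels'])) for b in cams.cut_out('wrist',n)])
print('pred',feat(w,[*p,0],n))
E
python3 ck.py weight_200 489.8 -100.6 13
```

```text
t 11.93 tcp [ 486.9 -100.4  118.9] tooly heading -55.57 z [-0.  0. -1.] shift units [0.1 0.1 4.2] w 79.6 F [-0.3 -0.2 -0.5]
[(0.74, array([393. ,  35.5, 392.6,  35.4])), (0.74, array([219. , 170. , 218.9, 169.6])), (0.73, array([51.5, 20.5, 56.3, 16.9])), (0.69, array([328. , 195. , 327.4, 195.4])), (0.63, array([604.5, 193.5, 604.4, 193.9])), (0.55, array([332. , 277. , 331.6, 278.4]))]
pred [324.6 195.  324.6 195.2]
```

Request:
move_arm(
  steps=[
    [[0.1,0.05,0.9],0,0.1],
    [[0,0,0.9],0,0.1],
    [[0,0,0.9],0,0.1],
    [[0,0,0.8],0,0.1],
    [[0,0,0.5],0,0.1],
    [[0,0,0.25],0,0.1],
    [[0,0,0],0.0,0.1],
    [[0,0,0],0,0.4],
    [[0,0,0],0,0.5],
    [[0,0,0],0,0.6],
    [[0,0,0],0,1],
    [[0,0,0],0,1],
    [[0,0,0],0,1],
    [[0,0,0],0,1],
    [[0,0,0],0,1],
    [[0,0,0],0,1],
    [[0,0,0],0,1],
  ],
)

```text
t: 13.45
ee_pos: [490.6, -100.1, 13.5]
orientation: [3.0, 0.932, 0.0]
ft_force: [0.3, -0.5, 2.7]
width: 27.3
grasp_force: 30.0
```

Request:
move_arm(
  steps=[
    [[0,0,-0.4],0,1],
    [[0,0,-0.8],0,1],
    [[0,0,-1],0,1],
    [[0,0,-1],0,1],
    [[0,0,-1],0,1],
    [[0,0,-0.8],0,1],
    [[0,0,0],0,1],
    [[0,0,0],0,1],
  ],
)

```text
t: 14.12
ee_pos: [490.9, -100.1, 139.4]
orientation: [2.999, 0.931, 0.003]
ft_force: [-0.7, -0.4, -2.6]
width: 27.3
grasp_force: 30.0
```

```bash
python3 - <<'E'
from h import *
go([552.5,177,138])
E
```

```text
t 14.12 tcp [ 490.9 -100.1  139.4] tooly heading -55.5 z [ 0.002 -0.    -1.   ] shift units [ 8.31 -7.74  0.06] w 27.3 F [-0.7 -0.4 -2.6]
```

Request:
move_arm(
  steps=[
    [[0.35,-0.35,0],0,1],
    [[0.7,-0.65,0],0,1],
    [[0.7,-0.65,0],0,1],
    [[0.7,-0.65,0],0,1],
    [[0.7,-0.65,0],0,1],
    [[0.7,-0.65,0],0,1],
    [[0.7,-0.65,0],0,1],
    [[0.7,-0.65,0],0,1],
    [[0.7,-0.65,0],0,1],
    [[0.7,-0.65,0],0,1],
    [[0.7,-0.65,0],0,1],
    [[0.7,-0.65,0],0,1],
    [[0.25,-0.25,0],0,1],
    [[0,0,0],0,1],
    [[0,0,0],0,1],
  ],
)

```text
t: 15.37
ee_pos: [550.5, 177.2, 137.0]
orientation: [2.999, 0.934, -0.005]
ft_force: [-0.8, 0.4, -2.6]
width: 27.2
grasp_force: 30.0
```

```bash
python3 pk.py 1 22 wrist5
```

```text
t 15.37 tcp [550.5 177.2 137. ] tooly heading -55.42 z [-0. -0. -1.] shift units [0.1 0.  4.6] w 27.2 F [-0.8  0.4 -2.6]
[307, 50, 37, 39, 1149] at z14 [639. 235.]
[305, 105, 42, 43, 1398] at z14 [599.5 208. ]
[301, 164, 49, 46, 1733] at z14 [554.3 176.9]
[266, 227, 30, 70, 1035] at z14 [464.4 169.2]
[352, 227, 29, 70, 1009] at z14 [512.7  98.3]
[0, 264, 99, 118, 6800] at z14 [246.3 337.1]
[549, 264, 91, 118, 6328] at z14 [ 589.4 -161.9]
[273, 333, 11, 36, 236] at z14 [373.6 115.9]
[363, 333, 11, 35, 240] at z14 [431.2  32.7]
pred px [322.7 251.8]
pred px [322.9 187.9]
pred px [323.2 127.3]
pred px [323.4  68. ]
```

Request:
move_arm(
  steps=[
    [[0.06,0,0.6],0,1],
    [[0,0,0.9],0,1],
    [[0,0,0.9],0,1],
    [[0,0,0.8],0,1],
    [[0,0,0.6],0,1],
    [[0,0,0.4],0,1],
    [[0,0,0.25],0,1],
    [[0,0,0.15],0,1],
    [[0,0,0.05],0,1],
    [[0,0,0],0,1],
    [[0,0,0],0,1],
  ],
)

```text
t: 16.33
ee_pos: [553.5, 178.2, 22.9]
orientation: [3.0, 0.932, 0.002]
ft_force: [0.2, -0.6, -1.7]
width: 27.7
grasp_force: 30.0
```

Request:
move_arm(
  steps=[
    [[0,0,0.04],0,1],
    [[0,0,0],0,1],
    [[0,0,0],0,1],
  ],
)

```text
t: 16.58
ee_pos: [553.2, 178.2, 21.6]
orientation: [3.0, 0.932, 0.001]
ft_force: [-0.0, 0.2, -1.7]
width: 27.3
grasp_force: 30.0
```

Request:
move_arm(
  steps=[
    [[0,0,0.04],0,1],
    [[0,0,0],0,1],
    [[0,0,0],0,1],
  ],
)

```text
t: 16.83
ee_pos: [552.9, 178.1, 20.2]
orientation: [-3.0, -0.932, 0.0]
ft_force: [-0.6, 0.2, -1.5]
width: 27.3
grasp_force: 30.0
```

Request:
move_arm(
  steps=[
    [[0,0,0.03],0,1],
    [[0,0,0],0,1],
    [[0,0,0],0,1],
  ],
)

```text
t: 17.08
ee_pos: [553.1, 178.1, 19.6]
orientation: [-3.0, -0.932, -0.0]
ft_force: [-1.1, 0.7, 0.8]
width: 27.5
grasp_force: 30.0
```

Request:
move_arm(
  steps=[
    [[0,0,0],0,0.6],
    [[0,0,0],0,0.5],
    [[0,0,0],0,0.3],
    [[0,0,0],0,0.1],
    [[0,0,0],0,0.1],
    [[0,0,0],0,0.1],
    [[0,0,0],0,0.1],
    [[0,0,-0.4],0,0.1],
    [[0,0,-0.8],0,0.1],
    [[0,0,-1],0,0.1],
    [[0,0,-1],0,0.1],
    [[0,0,-0.8],0,0.1],
    [[0,0,0],0,0.1],
  ],
)

```text
t: 18.17
ee_pos: [555.7, 178.9, 124.2]
orientation: [3.0, 0.932, 0.012]
ft_force: [0.9, 0.3, 0.2]
width: 79.1
grasp_force: 0.0
```

```bash
python3 - <<'E'
from h import *
np.set_printoptions(precision=1,suppress=True)
go([625.3,-299.4,120])
V={n:shot(n) for n in('scene','side')}; 
for c in V: print(c,[mfeat(b['pixels'])[:2] for b in cams.cut_out(c,'weight_500') if b['p']>.4], 'pred',feat(V[c],[553,178,6],'weight_200')[:2],feat(V[c],[625.3,-299.4,0],'weight_100')[:2])
a,b=V['scene']['image'],V['side']['image']
cv2.imwrite('pics/both6.png',np.hstack([cv2.resize(a[130:290,350:510],(400,400)),cv2.resize(b[100:260,170:330],(400,400))])[:,:,::-1])
E
```

```text
t 18.17 tcp [555.7 178.9 124.2] tooly heading -55.5 z [ 0.  0. -1.] shift units [-8.5 17.3  0.1] w 79.1 F [0.9 0.3 0.2]
scene [array([428.5, 206. ]), array([193.5, 177.5]), array([297. , 148.5]), array([414.5, 184. ]), array([346.5, 166. ]), array([292.5, 202. ])] pred [427.7 205.9] [192.9 176.9]
side [array([263., 255.]), array([349.5, 219. ]), array([220. , 193.5]), array([308.5, 316. ]), array([458., 286.]), array([230. , 170.5])] pred [230.6 171.1] [457.8 286.4]
```

View pics/both6.png

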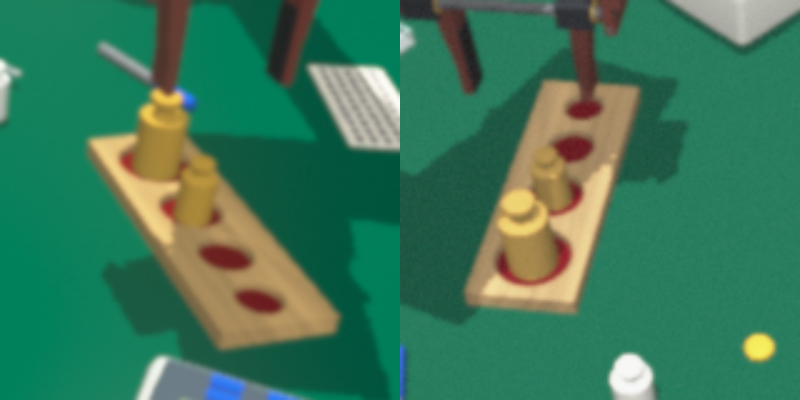

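w200 stands upright in pocket 2: left view (197,190), right view (551,180). Next is w100.

Request:
move_arm(
  steps=[
    [[-0.2,0.5,0],0,0.1],
    [[-0.5,1,0],0,0.1],
    [[-0.5,1,0],0,0.1],
    [[-0.5,1,0],0,0.1],
    [[-0.5,1,0],0,0.1],
    [[-0.5,1,0],0,0.1],
    [[-0.5,1,0],0,0.1],
    [[-0.5,1,0],0,0.1],
    [[-0.5,1,0],0,0.1],
    [[-0.5,1,0],0,0.1],
    [[-0.5,1,0],0,0.1],
    [[-0.5,1,0],0,0.1],
    [[-0.5,1,0],0,0.1],
    [[-0.5,1,0],0,0.1],
    [[-0.5,1,0],0,0.1],
    [[-0.5,1,0],0,0.1],
    [[-0.5,1,0],0,0.1],
    [[-0.2,0.9,0],0,0.1],
    [[0,0,0],0,0.1],
    [[0,0,0],0,0.1],
  ],
)

```text
t: 20.03
ee_pos: [625.1, -300.8, 117.8]
orientation: [-3.0, -0.928, 0.002]
ft_force: [-0.3, -0.0, 0.8]
width: 79.4
grasp_force: 0.0
```

```bash
python3 ck.py weight_100 625.3 -299.4 12.5
```

```text
t 20.03 tcp [ 625.1 -300.8  117.8] tooly heading -55.63 z [-0.  0. -1.] shift units [ 0.  -0.   4.2] w 79.4 F [-0.3 -0.   0.8]
[(0.97, array([76.5, 37. , 77.4, 36.2])), (0.7, array([ 84.5, 265. ,  83.4, 264.2])), (0.55, array([324.5, 194.5, 324.2, 194.5]))]
pred [321.1 194.9 321.3 195.1]
```

Request:
move_arm(
  steps=[
    [[0.03,0.03,0.9],0,0.1],
    [[0,0,0.9],0,0.1],
    [[0,0,0.9],0,0.1],
    [[0,0,0.8],0,0.1],
    [[0,0,0.5],0,0.1],
    [[0,0,0.25],0,0.1],
    [[0,0,0],0.0,0.1],
    [[0,0,0],0,0.4],
    [[0,0,0],0,0.5],
    [[0,0,0],0,0.6],
    [[0,0,0],0,0.7],
    [[0,0,0],0,1],
    [[0,0,0],0,1],
    [[0,0,0],0,1],
    [[0,0,0],0,1],
    [[0,0,0],0,1],
    [[0,0,0],0,1],
    [[0,0,0],0,1],
  ],
)

```text
t: 21.63
ee_pos: [627.3, -299.6, 13.2]
orientation: [-3.0, -0.932, 0.0]
ft_force: [-0.9, 0.4, 0.6]
width: 20.8
grasp_force: 30.0
```

Request:
move_arm(
  steps=[
    [[0,0,-0.4],0,1],
    [[0,0,-0.8],0,1],
    [[0,0,-1],0,1],
    [[0,0,-1],0,1],
    [[0,0,-1],0,1],
    [[0,0,-0.8],0,1],
    [[0,0,0],0,1],
    [[0,0,0],0,1],
  ],
)

```text
t: 22.3
ee_pos: [628.0, -299.9, 139.7]
orientation: [2.998, 0.931, 0.003]
ft_force: [-0.1, -0.2, -1.7]
width: 21.1
grasp_force: 30.0
```

```bash
python3 - <<'E'
from h import *
go([599,208.5,138])
E
```

```text
t 22.3 tcp [ 628.  -299.9  139.7] tooly heading -55.5 z [ 0.002 -0.001 -1.   ] shift units [ 10.56 -17.41   0.04] w 21.1 F [-0.1 -0.2 -1.7]
```

Request:
move_arm(
  steps=[
    [[0.3,-0.5,0],0,1],
    [[0.6,-1,0],0,1],
    [[0.6,-1,0],0,1],
    [[0.6,-1,0],0,1],
    [[0.6,-1,0],0,1],
    [[0.6,-1,0],0,1],
    [[0.6,-1,0],0,1],
    [[0.6,-1,0],0,1],
    [[0.6,-1,0],0,1],
    [[0.6,-1,0],0,1],
    [[0.6,-1,0],0,1],
    [[0.6,-1,0],0,1],
    [[0.6,-1,0],0,1],
    [[0.6,-1,0],0,1],
    [[0.6,-1,0],0,1],
    [[0.6,-1,0],0,1],
    [[0.6,-1,0],0,1],
    [[0.65,-0.9,0],0,1],
    [[0,0,0],0,1],
    [[0,0,0],0,1],
  ],
)

```text
t: 23.97
ee_pos: [596.3, 209.8, 136.3]
orientation: [2.999, 0.936, -0.005]
ft_force: [-0.3, -0.3, -0.4]
width: 21.1
grasp_force: 30.0
```

```bash
python3 pk.py 2 22 wrist7
```

```text
t 23.97 tcp [596.3 209.8 136.3] tooly heading -55.33 z [-0. -0. -1.] shift units [0.1 0.1 4.6] w 21.1 F [-0.3 -0.3 -0.4]
[309, 117, 35, 36, 982] at z14 [639.9 235.8]
[307, 168, 40, 38, 1174] at z14 [600.4 208.5]
[331, 222, 42, 75, 983] at z14 [557.4 141.6]
[274, 227, 27, 70, 934] at z14 [517.1 196.4]
[0, 264, 98, 118, 6827] at z14 [292.7 369. ]
[549, 264, 91, 118, 6329] at z14 [ 636.  -128.2]
pred px [323.3 300.9]
pred px [323.7 242.9]
pred px [324.1 188.3]
pred px [324.4 135.1]
```

View pics/wrist7.png

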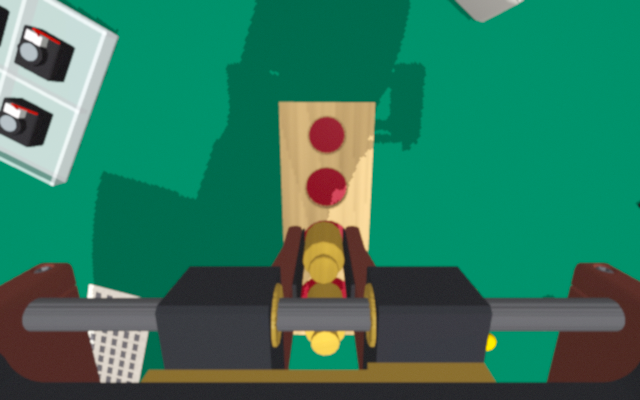

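w100 is held upright at (323,255), directly in line with its pocket at (327,188). Pocket 4 is at (326,135). Lowering.

Request:
move_arm(
  steps=[
    [[0.05,0.05,0.6],0,1],
    [[0,0,0.9],0,1],
    [[0,0,0.9],0,1],
    [[0,0,0.8],0,1],
    [[0,0,0.6],0,1],
    [[0,0,0.4],0,1],
    [[0,0,0.25],0,1],
    [[0,0,0.15],0,1],
    [[0,0,0.05],0,1],
    [[0,0,0],0,1],
    [[0,0,0],0,1],
  ],
)

```text
t: 24.93
ee_pos: [600.6, 208.1, 22.7]
orientation: [3.0, 0.932, 0.002]
ft_force: [0.4, -0.4, -1.6]
width: 21.2
grasp_force: 30.0
```

Request:
move_arm(
  steps=[
    [[0,0,0.04],0,1],
    [[0,0,0.04],0,1],
    [[0,0,0],0,1],
    [[0,0,0],0,1],
  ],
)

```text
t: 25.27
ee_pos: [600.1, 208.0, 20.1]
orientation: [3.0, 0.932, 0.0]
ft_force: [-1.0, -0.7, -1.5]
width: 21.2
grasp_force: 30.0
```

Request:
move_arm(
  steps=[
    [[0,0,0.03],0,1],
    [[0,0,0],0,1],
    [[0,0,0],0,1],
  ],
)

```text
t: 25.52
ee_pos: [600.1, 208.0, 19.2]
orientation: [-3.0, -0.932, -0.0]
ft_force: [1.0, 0.5, -0.4]
width: 20.8
grasp_force: 30.0
```

Request:
move_arm(
  steps=[
    [[0,0,0.02],0,1],
    [[0,0,0],0,1],
    [[0,0,0],0,1],
  ],
)

```text
t: 25.77
ee_pos: [600.1, 208.0, 19.1]
orientation: [-3.0, -0.932, -0.0]
ft_force: [-1.1, -0.2, 5.6]
width: 20.9
grasp_force: 30.0
```

Contact again at 5.6 N. Releasing and rising.

Request:
move_arm(
  steps=[
    [[0,0,0],0,0.7],
    [[0,0,0],0,0.6],
    [[0,0,0],0,0.4],
    [[0,0,0],0,0.1],
    [[0,0,0],0,0.1],
    [[0,0,0],0,0.1],
    [[0,0,0],0,0.1],
    [[0,0,-0.4],0,0.1],
    [[0,0,-0.8],0,0.1],
    [[0,0,-1],0,0.1],
    [[0,0,-1],0,0.1],
    [[0,0,-0.8],0,0.1],
    [[0,0,0],0,0.1],
    [[0,0,0],0,0.1],
  ],
)

```text
t: 26.93
ee_pos: [600.9, 208.3, 120.5]
orientation: [-3.0, -0.932, -0.005]
ft_force: [-0.2, 0.2, -0.4]
width: 79.2
grasp_force: 0.0
```

```bash
python3 - <<'E'
from h import *
np.set_printoptions(precision=1,suppress=True)
go([622.5,-70,120])
V={n:shot(n) for n in('scene','side')}; 
for c in V: print(c,[mfeat(b['pixels'])[:2] for b in cams.cut_out(c,'weight_500') if b['p']>.4], 'pred',feat(V[c],[600,208,6],'weight_100')[:2],feat(V[c],[622.5,-70,0],'weight_50')[:2])
E
```

```text
t 26.93 tcp [600.9 208.3 120.5] tooly heading -55.5 z [ 0.  0. -1.] shift units [-5.6  9.7  0. ] w 79.2 F [-0.2  0.2 -0.4]
scene [array([413. , 183.5]), array([428.5, 206. ]), array([292., 202.]), array([347., 166.]), array([296., 148.]), array([441.5, 225.5])] pred [440.3 226.1] [292.5 202.3]
side [array([220. , 193.5]), array([262.5, 255. ]), array([230. , 170.5]), array([237.5, 154. ])] pred [238.4 153.8] [349.  218.5]
```

Request:
move_arm(
  steps=[
    [[-0.3,0.5,0],0,0.1],
    [[-0.5,0.9,0],0,0.1],
    [[-0.5,0.9,0],0,0.1],
    [[-0.6,0.9,0],0,0.1],
    [[-0.5,0.9,0],0,0.1],
    [[-0.5,0.9,0],0,0.1],
    [[-0.6,0.9,0],0,0.1],
    [[-0.5,0.9,0],0,0.1],
    [[-0.5,0.9,0],0,0.1],
    [[-0.6,0.9,0],0,0.1],
    [[-0.5,0.9,0],0,0.1],
    [[0,0.2,0],0,0.1],
    [[0,0,0],0,0.1],
    [[0,0,0],0,0.1],
  ],
)

```text
t: 28.3
ee_pos: [621.5, -71.4, 118.0]
orientation: [-3.0, -0.93, 0.001]
ft_force: [-0.9, -0.5, -0.3]
width: 79.0
grasp_force: 0.0
```

```bash
python3 ck.py weight_50 622.5 -70 12
```

```text
t 28.3 tcp [621.5 -71.4 118. ] tooly heading -55.56 z [-0.  0. -1.] shift units [ 0.1 -0.   4.2] w 79.0 F [-0.9 -0.5 -0.3]
[(0.92, array([ 35.5, 184. ,  31.7, 180.9])), (0.89, array([14.5, 20. , 12.9, 21.2])), (0.65, array([282. , 372.5, 279.4, 370.6])), (0.58, array([23.5, 94.5, 21. , 95.6])), (0.56, array([325. , 194.5, 324.7, 194.5])), (0.53, array([183. , 282. , 182.2, 281.2]))]
pred [321.7 192.7 321.8 192.9]
```

Request:
move_arm(
  steps=[
    [[0.04,0.03,0.9],0,0.1],
    [[0,0,0.9],0,0.1],
    [[0,0,0.9],0,0.1],
    [[0,0,0.8],0,0.1],
    [[0,0,0.5],0,0.1],
    [[0,0,0.28],0,0.1],
    [[0,0,0],0.0,0.1],
    [[0,0,0],0,0.4],
    [[0,0,0],0,0.5],
    [[0,0,0],0,0.6],
    [[0,0,0],0,0.7],
    [[0,0,0],0,0.75],
    [[0,0,0],0,1],
    [[0,0,0],0,1],
    [[0,0,0],0,1],
    [[0,0,0],0,1],
    [[0,0,0],0,1],
    [[0,0,0],0,1],
    [[0,0,0],0,1],
  ],
)

```text
t: 29.98
ee_pos: [623.2, -71.2, 11.6]
orientation: [-3.0, -0.932, 0.0]
ft_force: [0.5, 0.2, 1.1]
width: 17.1
grasp_force: 30.0
```

Request:
move_arm(
  steps=[
    [[0,0,-0.4],0,1],
    [[0,0,-0.8],0,1],
    [[0,0,-1],0,1],
    [[0,0,-1],0,1],
    [[0,0,-1],0,1],
    [[0,0,-0.8],0,1],
    [[0,0,0],0,1],
    [[0,0,0],0,1],
  ],
)

```text
t: 30.65
ee_pos: [624.1, -71.3, 138.3]
orientation: [2.999, 0.931, 0.004]
ft_force: [-0.9, 0.3, -0.9]
width: 16.7
grasp_force: 30.0
```

```bash
python3 - <<'E'
from h import *
go([639,236,138])
E
```

```text
t 30.65 tcp [624.1 -71.3 138.3] tooly heading -55.5 z [ 0.003 -0.    -1.   ] shift units [ 7.46 -9.79  0.01] w 16.7 F [-0.9  0.3 -0.9]
```

Request:
move_arm(
  steps=[
    [[0.35,-0.5,0],0,1],
    [[0.7,-0.9,0],0,1],
    [[0.7,-0.9,0],0,1],
    [[0.7,-0.9,0],0,1],
    [[0.7,-0.9,0],0,1],
    [[0.7,-0.9,0],0,1],
    [[0.7,-0.9,0],0,1],
    [[0.7,-0.9,0],0,1],
    [[0.7,-0.9,0],0,1],
    [[0.7,-0.9,0],0,1],
    [[0.7,-0.9,0],0,1],
    [[0.1,-0.3,0],0,1],
    [[0,0,0],0,1],
    [[0,0,0],0,1],
    [[0,0,0],0,1],
  ],
)

```text
t: 31.9
ee_pos: [637.2, 235.2, 135.7]
orientation: [3.0, 0.931, -0.003]
ft_force: [-0.2, -0.8, -0.4]
width: 16.7
grasp_force: 30.0
```

```bash
python3 pk.py 3 20 wrist8
```

```text
t 31.9 tcp [637.2 235.2 135.7] tooly heading -55.53 z [-0. -0. -1.] shift units [ 0.1 -0.   4.6] w 16.7 F [-0.2 -0.8 -0.4]
[307, 171, 34, 31, 833] at z14 [640.7 236.3]
[279, 217, 90, 80, 1974] at z14 [583.2 197.5]
[0, 264, 99, 118, 6826] at z14 [335.6 395.1]
[549, 264, 91, 118, 6333] at z14 [ 675.9 -102.3]
[290, 331, 17, 37, 261] at z14 [479.8 160.6]
[339, 331, 18, 37, 290] at z14 [511.2 114.1]
pred px [321.6 339.6]
pred px [321.6 286.1]
pred px [321.7 235.9]
pred px [321.7 187.3]
```

View pics/wrist8.png

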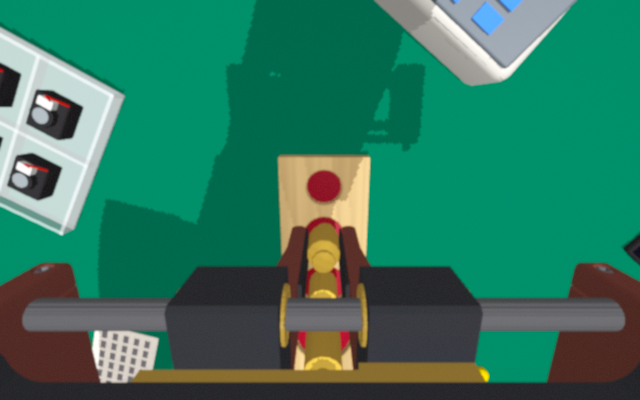

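w50 is held at (323,245), in line with its pocket at (324,186). The previous three stand in their pockets below it. Lowering.

Request:
move_arm(
  steps=[
    [[0.05,0,0.6],0,1],
    [[0,0,0.9],0,1],
    [[0,0,0.9],0,1],
    [[0,0,0.8],0,1],
    [[0,0,0.6],0,1],
    [[0,0,0.4],0,1],
    [[0,0,0.25],0,1],
    [[0,0,0.15],0,1],
    [[0,0,0.05],0,1],
    [[0,0,0],0,1],
    [[0,0,0],0,1],
  ],
)

```text
t: 32.87
ee_pos: [639.7, 237.2, 21.3]
orientation: [-3.0, -0.932, -0.002]
ft_force: [-1.1, 1.1, -0.7]
width: 16.8
grasp_force: 30.0
```

Request:
move_arm(
  steps=[
    [[0,0,0.04],0,1],
    [[0,0,0.04],0,1],
    [[0,0,0],0,1],
    [[0,0,0],0,1],
  ],
)

```text
t: 33.2
ee_pos: [639.1, 237.0, 18.6]
orientation: [-3.0, -0.932, -0.0]
ft_force: [-0.1, -0.6, -0.5]
width: 16.6
grasp_force: 30.0
```

Request:
move_arm(
  steps=[
    [[0,0,0.03],0,1],
    [[0,0,0],0,1],
    [[0,0,0],0,1],
  ],
)

```text
t: 33.45
ee_pos: [639.0, 236.9, 17.7]
orientation: [-3.0, -0.932, -0.0]
ft_force: [0.0, 0.3, -0.4]
width: 17.0
grasp_force: 30.0
```

Request:
move_arm(
  steps=[
    [[0,0,0.02],0,1],
    [[0,0,0],0,1],
    [[0,0,0],0,1],
  ],
)

```text
t: 33.7
ee_pos: [639.2, 237.0, 17.6]
orientation: [-3.0, -0.932, -0.0]
ft_force: [-1.5, -0.2, 4.7]
width: 16.5
grasp_force: 30.0
```

Request:
move_arm(
  steps=[
    [[0,0,0],0,0.75],
    [[0,0,0],0,0.6],
    [[0,0,0],0,0.4],
    [[0,0,0],0,0.1],
    [[0,0,0],0,0.1],
    [[0,0,0],0,0.1],
    [[0,0,0],0,0.1],
    [[0,0,-0.4],0,0.1],
    [[0,0,-0.8],0,0.1],
    [[0,0,-1],0,0.1],
    [[0,0,-1],0,0.1],
    [[0,0,-1],0,0.1],
    [[0,0,-0.8],0,0.1],
    [[0,0,0],0,0.1],
    [[0,0,0],0,0.1],
  ],
)

```text
t: 34.95
ee_pos: [639.9, 237.2, 144.0]
orientation: [-3.0, -0.932, -0.005]
ft_force: [-0.5, 0.1, 0.3]
width: 78.9
grasp_force: 0.0
```

```bash
python3 - <<'E'
from h import *
np.set_printoptions(precision=1,suppress=True)
go([600,0,200])
V={n:shot(n) for n in('scene','side')}
E={'weight_500':[498,140,6],'weight_200':[553,178,6],'weight_100':[600,208,6],'weight_50':[639,237,6]}
for c in V: print(c,[mfeat(b['pixels'])[:2] for b in cams.cut_out(c,'weight_500') if b['p']>.3], 'pred',[feat(V[c],E[n],n)[:2] for n in E])
a,b=V['scene']['image'],V['side']['image']
cv2.imwrite('pics/final.png',np.hstack([cv2.resize(a[110:310,160:500],(400,235)),cv2.resize(b[120:370,190:490],(400,333))[:235]])[:,:,::-1])
cv2.imwrite('pics/final2.png',np.vstack([np.hstack([cv2.resize(a[130:290,350:510],(400,400)),cv2.resize(b[100:260,170:330],(400,400))]),cv2.resize(np.hstack([a[110:310,160:360],b[180:380,290:490]]),(800,400))[:200*2]])[:600,:,::-1])
E
```

```text
t 34.95 tcp [639.9 237.2 144. ] tooly heading -55.5 z [ 0.  0. -1.] shift units [-6.7  6.9 -2.2] w 78.9 F [-0.5  0.1  0.3]
scene [array([414., 183.]), array([429. , 205.5]), array([296., 148.]), array([455., 245.]), array([347., 166.]), array([441. , 225.5])] pred [array([413.5, 183.7]), array([427.7, 205.9]), array([440.3, 226.1]), array([454.4, 245.4])]
side [array([229.5, 170.5]), array([263., 255.]), array([220. , 193.5]), array([242. , 139.5]), array([308., 316.]), array([237. , 153.5])] pred [array([221.5, 193.2]), array([230.6, 171.1]), array([238.4, 153.8]), array([243.1, 139.6])]
```

View pics/final2.png

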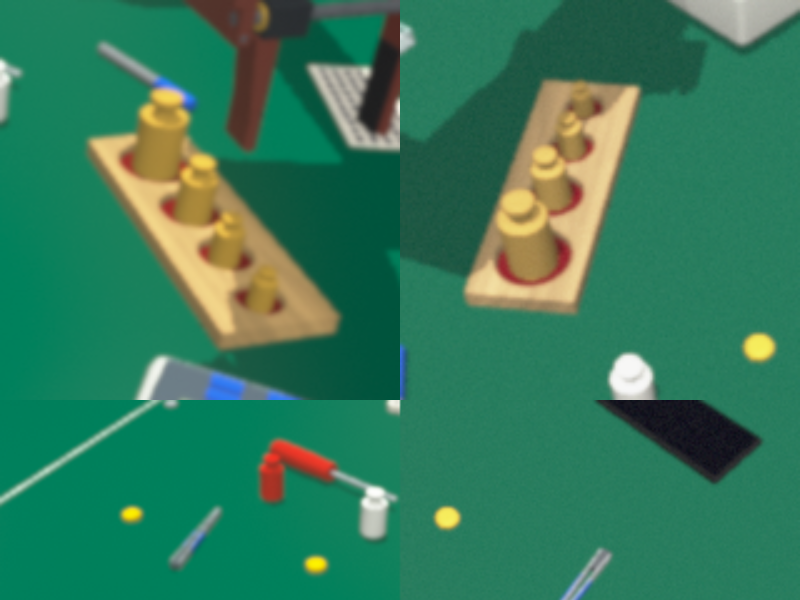

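All four weights stand upright in their own pockets in size order, in a row from (160,150) to (263,290) in the left view. The tweezers, caps and phone look undisturbed, and the gripper is clear.

```bash
python3 -c "
from workcell import ctrl
print(ctrl.close_job())"
```

```text
the job is handed in; nothing more can be done
None
```

The job is handed in at about 35 s of the 106 s allowed: all four weights stand upright in their own pockets in size order, and the tweezers, caps and phone were left where they lay.

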